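Run a fingertip along the row of sample-tube caps

ROBOT

A 7-joint arm with a two-finger parallel gripper is mounted at the origin on the work surface. World frame = base frame: x ahead of the robot, y to its left, z up, the work surface at z = 0. Lengths are in m, angles in rad, forces in N, time in s.
With the tool pointing down it reaches from about 0.4 to 0.925 m from the base axis. Payload 4.1 kg.
Tool frame: the origin (TCP) lies between the finger pads; the fingertips stand 14 mm ahead of it and the grasp point (between the pads) lies 5 mm behind it; z points along the fingers, y is the direction in which the jaws open and shut (so a half turn about z gives the same grasp; the last joint's range is limited). The gripper opens to 85 mm and grips with 20 to 120 N. Pads are 22 mm wide; open, the fingers measure 114 mm over their backs; the gripper's body (76 mm by 85 mm) begins 54 mm behind the grasp point. The pads swing forward as they close: fully open they stand 13 mm farther back than shut.
Start: joints at [-1.401, 0.398, 0.045, 1.537, -0.019, 1.207, -0.051], TCP at [0.173, 0.627, 0.245] pointing down, gripper open.
Joint ranges: [-2.82, 2.82], [-0.49, 2.23], [-1.37, 1.46], [0, 2.46], [-1.36, 4.5], [0.23, 2], [-2.94, 2.94]. Speed limits (rad/s): [2.57, 2.57, 3.14, 3.14, 3.14, 3.14, 3.14].

INTERFACE

Orientations are given as a 3x3 rotation matrix whose columns are the frame's x, y, z axes.
In Python, from rig import arm gives the robot as it stands.
- The arm moves only by the tool move_arm, never from a script. Its argument "motion" is a list of rows, each a list of 3 entries, a list of its own where there are three numbers: the finger opening in mm, from 0 to 85.4, then the shift along the tool's x, y, z in mm, then the turn, a rotation vector about the tool's x, y, z in degrees. A call has 1 to 12 rows; each row is the pose to reach, as a shift and turn from the pose commanded when the call began, along the tool's axes at that moment; what a row does not reach only later rows make up. A row lasts 1/8 s, in which the tool goes at most 62.5 mm and 10.7 degrees, less where a joint would pass 70% of its speed; a pose out of reach is approached as far as the arm can. A call with a gripper value outside its range is refused whole. The fingers move at their own pace and stop on an object; the grip force is fixed at half the most. Time passes only in rows, so rows that repeat a pose let the fingers close. It gives the time, the measured TCP pose, the force and the opening at its end, in the units of the state.
- arm.read_state(): the state, without advancing time (a new reading comes with each control period).
- arm.grab_frame(name): name is "scene" or "top" or "wrist"; returns the picture (400x640x3 uint8, blue, green, red); there is no depth.
- arm.camera_params(name): a dict with "fx", "fy", "cx", "cy" (pixels), "position" and "rotation" of the camera in the world. Camera axes: x right, y up, looking along -z (the intrinsics and any distortion apply to the point x, -y, -z); pixel columns grow to the right and rows downward; lengths in m; the calibration is good to about 2 mm. A picture is of the moment at which its call begins: read the wrist's pose just before it. camera_params takes no time and is no camera call; for the wrist camera it gives the pose at the moment of the call.
- arm.hand_in(): hands the job in, once; it reports no verdict.
Trained networks look in the newest picture that a camera, given by its name, has taken for a name from the list of things; names that differ only in an ending like _2 or _b are one class to them, and where a whole thing is asked for, a point or a joint stands for the part that bears it (a point fixed in the world has none). Each returns a list of dicts, best first, with "score" (0 to 1); they miss things now and then, are a little off and sometimes report something else, mostly with a low value. They report only what shows in the picture. A call takes as long as a camera call.
- arm.recognise(camera, target): "at" ([column, row] in pixels, amid what is visible of it).
- arm.place_of(camera, target): "at" ([column, row] in pixels: a listed point, or the origin of a listed thing).
The state is a dict: "time_s": time; "joint_positions": joint angles; "joint_velocities": joint speeds; "joint_torque": joint torques, N m; "tool_pos": TCP position; "orientation": TCP orientation; "wrist_force": force on the tool from outside, world axes, zero at the start; "moment": the same for the moment, N m; "finger_gap": finger opening in m.
Only numpy, scipy, OpenCV 4.12 (cv2) and the standard library are available. Lean on these libraries where they do the work, as an engineer would, in place of code of your own. Each camera call takes 0.05 s, during which the arm holds its last target.

TASK

Run a fingertip along the row of five proud white caps in the tube rack, beginning at the cap next to the wooden grip bar and finishing at the far end, gently pressing each cap fully home in its tube in turn. From the first cap to the last keep the fingertip over the row and low, within about 4 cm of the caps. Nothing is to be picked up: do not pull any cap up, and leave the loose tubes and the other things on the bench where they are.

Things in the scene. Friction and masses are not known exactly. Their poses are not given: they have to be found in the camera images.
- rack: Low dark steel tube rack fixed to the bench, 110 x 230 mm, origin on the bench, its own y along its length. Along x = -25 mm stands the row: five short clear tubes with proud white push-in caps at y = +72, +36, 0, -36, -72 mm. Along x = +30 mm runs an open trough, walls 45 mm above the bench, with three loose stoppered tubes, tops at 65 mm.
- bar (a point): Centre of the top of the rack's pale wooden upright grip bar: 50 mm across the row, 16 mm thick along it, top 80 mm above the bench, in line with the row and 47 mm beyond the first cap's centre.
- cap1 (a joint): How far the first cap, counted from the wooden bar, has been pressed into its tube, in m: about 0 to 0.0015 at the start (proud), 0.008 fully home on a firm stop, negative if pulled up. It slides straight down against a steady friction of about 3 N and stays where it is left.
- cap2 (a joint): How far the second cap, counted from the wooden bar, has been pressed into its tube, in m: about 0 to 0.0015 at the start (proud), 0.008 fully home on a firm stop, negative if pulled up. It slides straight down against a steady friction of about 3 N and stays where it is left.
- cap3 (a joint): How far the third cap, counted from the wooden bar, has been pressed into its tube, in m: about 0 to 0.0015 at the start (proud), 0.008 fully home on a firm stop, negative if pulled up. It slides straight down against a steady friction of about 3 N and stays where it is left.
- cap4 (a joint): How far the fourth cap, counted from the wooden bar, has been pressed into its tube, in m: about 0 to 0.0015 at the start (proud), 0.008 fully home on a firm stop, negative if pulled up. It slides straight down against a steady friction of about 3 N and stays where it is left.
- cap5 (a joint): How far the fifth cap, counted from the wooden bar, has been pressed into its tube, in m: about 0 to 0.0015 at the start (proud), 0.008 fully home on a firm stop, negative if pulled up. It slides straight down against a steady friction of about 3 N and stays where it is left.
- cap1_top (a point): Centre of the flat top of the first cap from the wooden bar: a white round cap 21 mm across and 13 mm tall, top about 79 to 80 mm above the bench when proud, 72 mm when home. The point moves with the cap.
- cap2_top (a point): Centre of the flat top of the second cap from the wooden bar: a white round cap 21 mm across and 13 mm tall, top about 79 to 80 mm above the bench when proud, 72 mm when home. The point moves with the cap.
- cap3_top (a point): Centre of the flat top of the third cap from the wooden bar: a white round cap 21 mm across and 13 mm tall, top about 79 to 80 mm above the bench when proud, 72 mm when home. The point moves with the cap.
- cap4_top (a point): Centre of the flat top of the fourth cap from the wooden bar: a white round cap 21 mm across and 13 mm tall, top about 79 to 80 mm above the bench when proud, 72 mm when home. The point moves with the cap.
- cap5_top (a point): Centre of the flat top of the fifth cap from the wooden bar: a white round cap 21 mm across and 13 mm tall, top about 79 to 80 mm above the bench when proud, 72 mm when home. The point moves with the cap.
- core: Empty cardboard roll core standing on end, 44 mm across, 100 mm tall, loose. Leave it.
- cup: Small loose clear specimen jar with white lid, 42 mm across, 50 mm tall, on the bench beside the row of caps, 80 to 90 mm from it; origin under its base. Leave it.
- dropper: Amber dropper bottle with black cap, 36 mm across, 85 mm tall, loose. Leave it.
- roll: Paper roll standing on end, 110 mm across, 100 mm tall, loose; origin under its centre. Leave it.
- slidebox: Closed blue slide box, 90 x 170 x 35 mm, loose. Leave it.
- tube_a: Loose clear tube with grey stopper, 16 mm across (stopper 17 mm), 60 mm tall, standing in the rack's trough; origin under its foot. Leave it.
- tube_b: Loose clear tube with grey stopper, 16 mm across (stopper 17 mm), 60 mm tall, standing in the rack's trough; origin under its foot. Leave it.
- tube_c: Loose clear tube with grey stopper, 16 mm across (stopper 17 mm), 60 mm tall, standing in the rack's trough; origin under its foot. Leave it.

How it is judged:
By the outcome, as a careful person would: the job done as asked, in the order asked, and still so for the second after the job is handed in, with the robot touching nothing.
It also fails if it takes over 58 s, if anything falls off the work surface, if the arm or the gripper's body presses on something with over 40 N, if the wrist force passes 120 N, or if a joint passes its speed limit or range.

## Working session

There is one attempt and no reset: what is moved stays moved. The work goes in short steps, Python scripts to look and compute and a tool call to move; the robot and the scene stay as the last step left them, time stands still between calls to the robot, and variables do not carry over. Pictures are saved under pics/ and viewed, and the job is handed in when it is done.

Besides the shell and the picture viewer there is one more tool, called as name(argument=value, ...), one argument or row to a line, values as JSON. move_arm: Moves the arm, as the interface text tells. Its arguments: {"type":"object","properties":{"motion":{"type":"array","items":{"type":"array"}}},"required":["motion"]}

```bash
mkdir -p pics; ls; python3 - <<'E'
from rig import arm
import cv2
s=arm.read_state();print({k:s[k] for k in("time_s","tool_pos","orientation","finger_gap")})
for c in("scene","top"):
    cv2.imwrite(f"pics/{c}0.png",arm.grab_frame(c)); print(c,arm.camera_params(c))
    for t in("cap1_top","cap2_top","cap3_top","cap4_top","cap5_top","bar","rack"):
        print(t,[(d["at"],round(d["score"],2)) for d in arm.place_of(c,t)[:3]])
E
```

```text
pics
{'time_s': 0.0, 'tool_pos': array([0.17242201, 0.62607297, 0.24426138]), 'orientation': array([[-9.64114876e-01,  2.65485075e-01, -4.25492950e-04],
       [ 2.65485399e-01,  9.64113003e-01, -1.90257113e-03],
       [-9.48809526e-05, -1.94725929e-03, -9.99998100e-01]]), 'finger_gap': 0.08531104708903224}
scene {'fx': 372.1997630370873, 'fy': 372.1997630370873, 'cx': 317.561973316115, 'cy': 201.60200689862887, 'position': array([ 1.33767393, -0.11748982,  0.69453707]), 'rotation': array([[ 0.13345529, -0.61721661,  0.77539238],
       [ 0.99100276,  0.09113035, -0.09802443],
       [-0.01015947,  0.78149787,  0.62382519]])}
cap1_top [([475.5, 188.8], 0.64), ([352.3, 177.9], 0.59)]
cap2_top [([346.6, 186.1], 0.57)]
cap3_top [([345.4, 190.7], 0.53)]
cap4_top [([343.6, 199.2], 0.64)]
cap5_top [([332.4, 207.0], 0.45)]
bar [([358.4, 169.8], 0.83)]
rack [([352.2, 214.9], 0.91)]
top {'fx': 424.4753450813109, 'fy': 424.4753450813109, 'cx': 316.2889610604013, 'cy': 200.79732535807344, 'position': array([ 0.39179899, -0.00443073,  1.21052635]), 'rotation': array([[ 0.02315748,  0.98780634, -0.15395573],
       [-0.99972035,  0.02361891,  0.00116853],
       [ 0.00479055,  0.15388562,  0.98807706]])}
cap1_top [([280.4, 230.2], 0.37)]
cap2_top [([286.8, 217.4], 0.59)]
cap3_top [([294.5, 208.6], 0.53)]
cap4_top [([305.4, 200.9], 0.49), ([295.3, 207.6], 0.17)]
cap5_top [([306.9, 184.0], 0.61), ([430.4, 177.6], 0.52)]
bar [([266.0, 248.1], 0.92)]
rack [([287.0, 204.1], 0.83)]
```

```bash
python3 - <<'E'
import cv2
a=cv2.imread("pics/top0.png");b=cv2.imread("pics/scene0.png")
cv2.imwrite("pics/topc.png",cv2.resize(a[130:280,190:390],None,fx=4,fy=4,interpolation=2))
cv2.imwrite("pics/scenec.png",cv2.resize(b[130:280,250:450],None,fx=4,fy=4,interpolation=2))
E
```

```text
(no output)
```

View pics/top0.png

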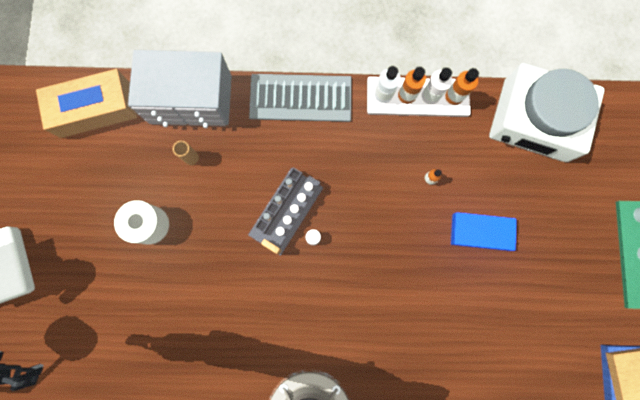

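View pics/scene0.png

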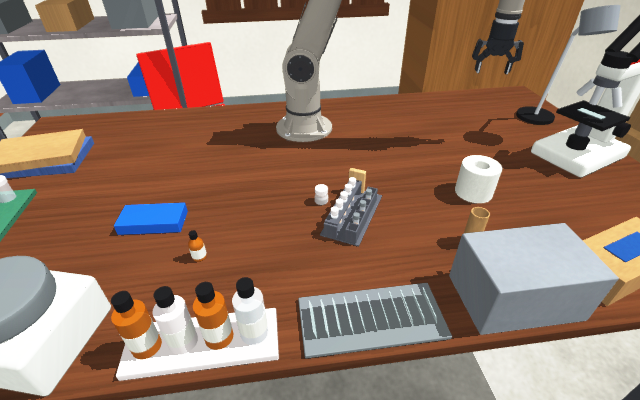

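```bash
sleep 1
```

```text
(no output)
```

View pics/topc.png

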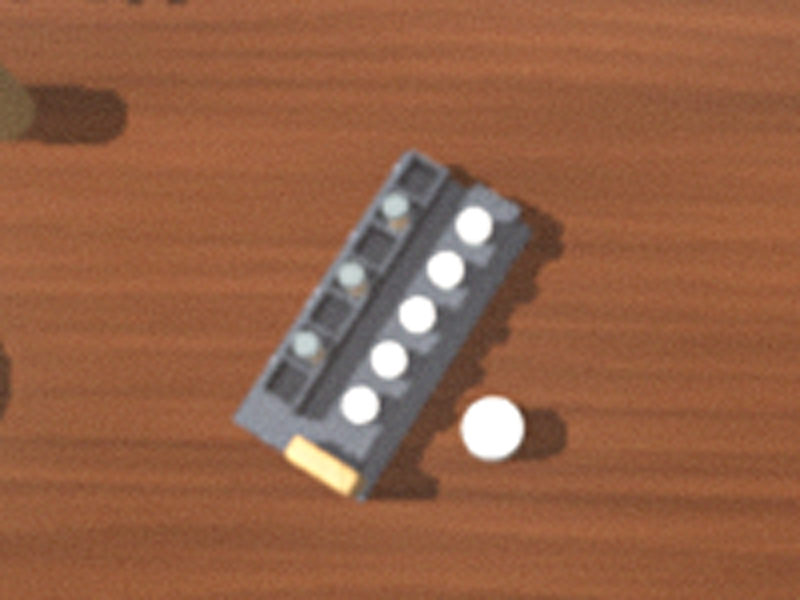

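View pics/scenec.png

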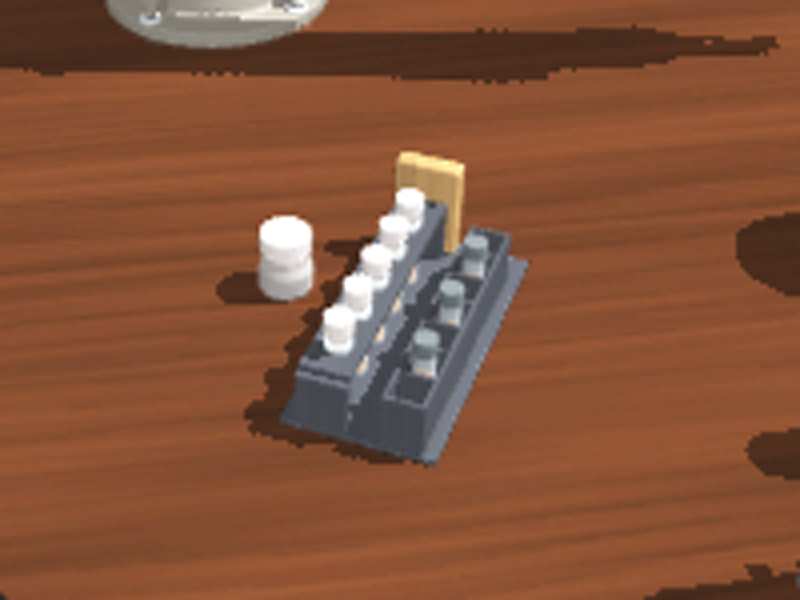

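```bash
cat > h.py <<'E'
import numpy as np,cv2
def ray(P,uv,z):
    d=np.array([(uv[0]-P["cx"])/P["fx"],-(uv[1]-P["cy"])/P["fy"],-1.0])
    w=P["rotation"]@d; p=P["position"]; return p+w*(z-p[2])/w[2]
def proj(P,X):
    c=P["rotation"].T@(np.asarray(X)-P["position"]); return np.array([P["cx"]+P["fx"]*c[0]/-c[2],P["cy"]-P["fy"]*c[1]/-c[2]])
def rel(s,target,R=None):
    return s["orientation"].T@(np.asarray(target)-s["tool_pos"])*1000
E
python3 - <<'E'
from h import *
from rig import arm
a=cv2.imread("pics/top0.png")
P=arm.camera_params("top")
m=(a.min(axis=2)>215).astype(np.uint8)
n,l,st,c=cv2.connectedComponentsWithStats(m)
pts=[]
for i in range(1,n):
    if 265<c[i][0]<330 and 170<c[i][1]<250: print(st[i][4],c[i],ray(P,c[i],0.0795)); pts.append((st[i][4],ray(P,c[i],.0795)))
Q=np.array([p for A,p in pts if A<100])[:,:2]
Q=Q[np.argsort(Q[:,0])];print(Q, np.linalg.norm(np.diff(Q,axis=0),axis=1))
k=np.arange(len(Q))-2
print("c",Q.mean(0)); v=(k[:,None]*Q).sum(0)/10;print(v,np.linalg.norm(v),np.degrees(np.arctan2(v[1],v[0])))
print(arm.camera_params("wrist"))
for t in("cup","roll","core"):
    print(t,[(ray(P,d["at"],0).round(3),round(d["score"],2)) for d in arm.place_of("top",t)[:2]])
S=arm.camera_params("scene")
for q in Q: print(proj(S,[*q,.0795]))
E
```

```text
59 [307.96610169 185.81355932] [0.60859337 0.01774365 0.0795    ]
61 [300.85245902 196.83606557] [0.57785377 0.03615148 0.0795    ]
62 [293.70967742 208.08064516] [0.54676275 0.05446729 0.0795    ]
58 [286.56896552 219.25862069] [0.5161108  0.07263061 0.0795    ]
61 [279.57377049 230.81967213] [0.4846996  0.09021863 0.0795    ]
170 [312.64117647 236.53529412] [0.47155254 0.00170884 0.0795    ]
[[0.4846996  0.09021863]
 [0.5161108  0.07263061]
 [0.54676275 0.05446729]
 [0.57785377 0.03615148]
 [0.60859337 0.01774365]] [0.03600003 0.03562932 0.03608491 0.03582975]
c [0.54680406 0.05424233]
[ 0.03095305 -0.01814291] 0.035878358101876485 -30.37639116331318
{'fx': 320.0544865265958, 'fy': 320.0544865265958, 'cx': 317.3421280831172, 'cy': 201.63769942717073, 'position': array([0.10459667, 0.64556165, 0.37346413]), 'rotation': array([[ 2.65380152e-01, -9.24990932e-01, -2.71965350e-01],
       [ 9.64143506e-01,  2.54843741e-01,  7.40403155e-02],
       [ 8.22046736e-04, -2.81862456e-01,  9.59454470e-01]])}
cup [(array([ 0.474, -0.002,  0.   ]), 0.68), (array([0.703, 0.358, 0.   ]), 0.55)]
roll [(array([0.496, 0.46 , 0.   ]), 0.85)]
core [(array([0.707, 0.362, 0.   ]), 0.72)]
[351.88643714 178.98259814]
[348.00715358 185.93184991]
[343.66781962 193.09042153]
[339.07702306 200.72609779]
[334.18101518 208.69036091]
```

```bash
python3 - <<'E'
from h import *
from rig import arm
s=arm.read_state();print(s["time_s"],rel(s,[.4847,.0902,.19]))
E
```

```text
0.95 [-443.34741185 -434.38357064   55.30771822]
```

move_arm(
  motion=[
    [0,[-22,-22,0],[0,0,1]],
    [0,[-58,-57,0],[0,0,3]],
    [0,[-100,-98,0],[0,0,5]],
    [0,[-142,-139,0],[0,0,6]],
    [0,[-186,-182,0],[0,0,8]],
    [0,[-230,-225,0],[0,0,9]],
    [0,[-274,-268,10],[0,0,11]],
    [0,[-318,-311,20],[0,0,12]],
    [0,[-360,-353,30],[0,0,13]],
    [0,[-400,-392,40],[0,0,14]],
    [0,[-428,-420,50],[0,0,15]],
    [0,[-443,-434,55],[0,0,15]],
  ],
)

```text
time_s: 2.45
tool_pos: [0.4852, 0.088, 0.1901]
orientation: [[-0.861, 0.509, 0.0], [0.509, 0.861, -0.001], [-0.0, -0.0, -1.0]]
wrist_force: [-0.4, 0.5, -0.5]
finger_gap: 0.0003
```

```bash
python3 - <<'E'
from h import *
from rig import arm
f=arm.grab_frame("wrist");s=arm.read_state();P=arm.camera_params("wrist")
cv2.imwrite("pics/w1.png",f)
print(s["time_s"],s["tool_pos"],s["orientation"],s["finger_gap"],s["wrist_force"],s["joint_velocities"].round(3))
m=(f.min(axis=2)>215).astype(np.uint8)
n,l,st,c=cv2.connectedComponentsWithStats(m)
for i in range(1,n):
    if st[i][4]>100: print(st[i],c[i],ray(P,c[i],0.0795))
for k in range(5):
    X=np.array([.5468+.03095*(k-2),.05424-.01814*(k-2),.0795]);print(k+1,proj(P,X),[(d["at"],round(d["score"],2)) for d in arm.place_of("wrist",f"cap{k+1}_top")[:2]])
print("tip",proj(P,s["tool_pos"]+s["orientation"][:,2]*.014))
E
```

```text
2.5 [0.48602293 0.08599404 0.18981477] [[-8.59629070e-01  5.10917837e-01  9.09097207e-04]
 [ 5.10914579e-01  8.59627966e-01 -2.46024417e-03]
 [-2.03846801e-03 -1.65042639e-03 -9.99996560e-01]] 0.00013513708957058334 [ 1.02816584 -1.71099899 -0.4636996 ] [-0.035 -0.027 -0.028  0.011  0.012  0.029 -0.088]
[306 183  27  31 607] [319.37726524 198.83525535] [0.48471141 0.08906371 0.0795    ]
[ 208  201   49   48 1143] [232.97375328 221.78565179] [0.46605897 0.02065872 0.0795    ]
[308 223  24  20 344] [320.13662791 234.2122093 ] [0.51036927 0.07458642 0.0795    ]
[311 337  14  20 161] [317.76397516 349.52173913] [0.60526662 0.01603707 0.0795    ]
1 [321.12104751 198.11288095] [([320.9, 199.4], 0.65)]
2 [321.23946843 240.95345746] [([316.4, 244.4], 0.75)]
3 [321.34889694 280.54088972] []
4 [321.45031983 317.23216982] []
5 [321.54458462 351.33389921] [([319.8, 350.1], 0.72)]
tip [316.29783631 258.50850857]
```

View pics/w1.png

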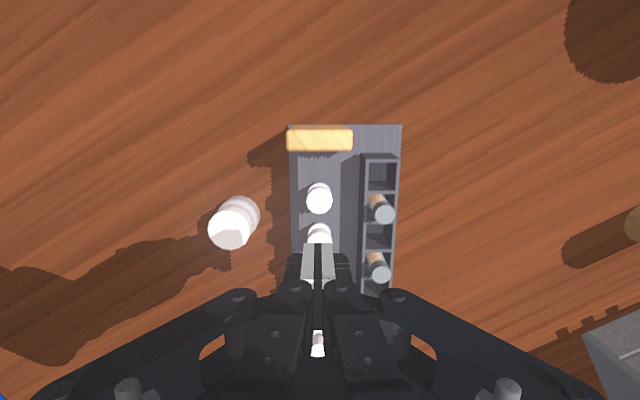

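```bash
python3 - <<'E'
from h import *
from rig import arm
arm.grab_frame("wrist");s=arm.read_state()
print(s["time_s"],s["tool_pos"],s["orientation"].round(4).tolist(),s["wrist_force"],s["joint_velocities"].round(3))
P=arm.camera_params("wrist");P2=arm.camera_params("top")
print(rel(s,[.4847,.0898,.1]))
E
```

```text
2.8 [0.48412554 0.09222096 0.19055974] [[-0.8638, 0.5038, 0.0002], [0.5038, 0.8638, 0.0009], [0.0003, 0.0009, -1.0]] [-0.22259216 -0.25545741  0.06397205] [-0.003 -0.     0.002 -0.001  0.    -0.001  0.002]
[-1.74158518 -1.8825362  90.5576113 ]
```

move_arm(
  motion=[
    [0,[-1,-1,20],[0,0,0]],
    [0,[-2,-2,50],[0,0,0]],
    [0,[-2,-2,75],[0,0,0]],
    [0,[-2,-2,85],[0,0,0]],
    [0,[-2,-2,85],[0,0,0]],
    [0,[-2,-2,85],[0,0,0]],
  ],
)

```text
time_s: 3.55
tool_pos: [0.486, 0.0884, 0.1063]
orientation: [[-0.863, 0.506, 0.002], [0.506, 0.863, 0.001], [-0.001, 0.002, -1.0]]
wrist_force: [0.3, -0.3, 0.3]
finger_gap: 0.0
```

```bash
cat > look.py <<'E'
from h import *
from rig import arm
import sys
f=arm.grab_frame("wrist");s=arm.read_state();P=arm.camera_params("wrist")
n=sys.argv[1]
cv2.imwrite(f"pics/w{n}.png",f)
g=arm.grab_frame("scene"); cv2.imwrite(f"pics/s{n}.png",cv2.resize(g[130:230,290:410],None,fx=5,fy=5,interpolation=2))
s=arm.read_state()
print(s["time_s"],s["tool_pos"].round(4),s["wrist_force"].round(2),s["orientation"][:,0].round(3))
for k in range(5):
    X=np.array([.5468+.03095*(k-2),.05424-.01814*(k-2),s["tool_pos"][2]]);print(k+1,rel(s,X).round(1))
E
python3 look.py 2
```

```text
3.65 [0.486  0.0883 0.1063] [ 1.06 -0.33 -0.44] [-0.863  0.506 -0.001]
1 [2.1 1.4 0. ]
2 [-33.8   1.4   0. ]
3 [-69.7   1.4   0.1]
4 [-1.056e+02  1.400e+00  1.000e-01]
5 [-141.4    1.5    0.2]
```

View pics/s2.png

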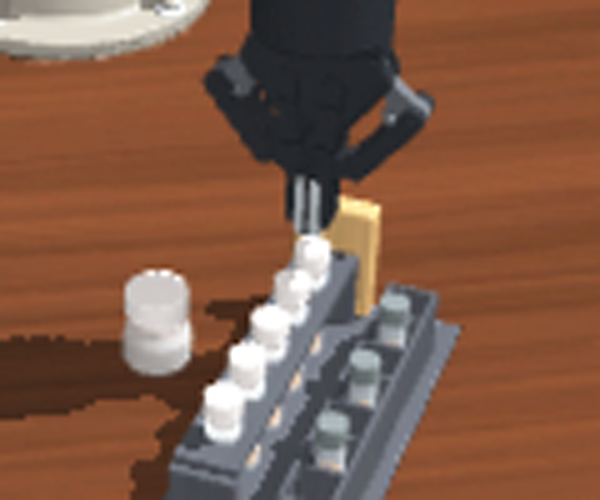

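View pics/w2.png

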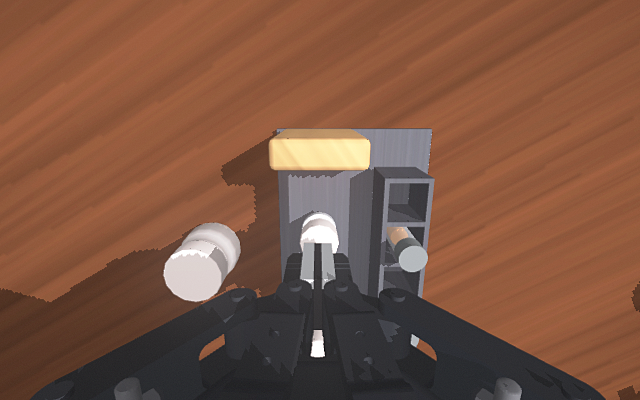

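move_arm(
  motion=[
    [0,[1,1,6],[0,0,0]],
    [0,[1,1,10],[0,0,0]],
    [0,[1,1,13],[0,0,0]],
    [0,[1,1,15],[0,0,0]],
    [0,[1,1,17],[0,0,0]],
    [0,[1,1,18],[0,0,0]],
    [0,[1,1,18],[0,0,0]],
  ],
)

```text
time_s: 4.53
tool_pos: [0.485, 0.0892, 0.0872]
orientation: [[-0.863, 0.506, 0.001], [0.506, 0.863, -0.0], [-0.001, 0.0, -1.0]]
wrist_force: [-0.2, -0.1, -0.3]
finger_gap: -0.0003
```

```bash
python3 look.py 3
```

```text
4.625 [0.4851 0.0892 0.0872] [-0.33 -0.47 -0.14] [-0.863  0.506 -0.001]
1 [ 0.8  1.  -0. ]
2 [-35.   1.   0.]
3 [-70.9   1.    0. ]
4 [-1.068e+02  1.100e+00  1.000e-01]
5 [-1.427e+02  1.100e+00  1.000e-01]
```

View pics/s3.png

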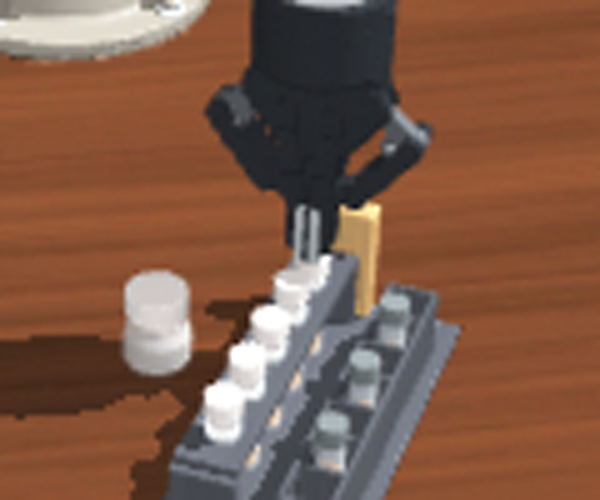

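move_arm(
  motion=[
    [0,[0,0,1],[0,0,0]],
    [0,[0,0,2],[0,0,0]],
    [0,[0,0,3],[0,0,0]],
  ],
)

```text
time_s: 5.0
tool_pos: [0.4852, 0.0893, 0.0859]
orientation: [[-0.862, 0.506, -0.0], [0.506, 0.862, 0.001], [0.001, 0.001, -1.0]]
wrist_force: [-5.8, -1.2, 22.0]
finger_gap: 0.0
```

```bash
python3 look.py 4
```

```text
5.1 [0.4852 0.0892 0.0859] [-4.14 -1.63 15.47] [-0.862  0.506  0.001]
1 [0.9 0.9 0. ]
2 [-34.9   1.   -0. ]
3 [-70.8   1.   -0. ]
4 [-1.067e+02  1.000e+00 -1.000e-01]
5 [-1.426e+02  1.000e+00 -1.000e-01]
```

View pics/w4.png

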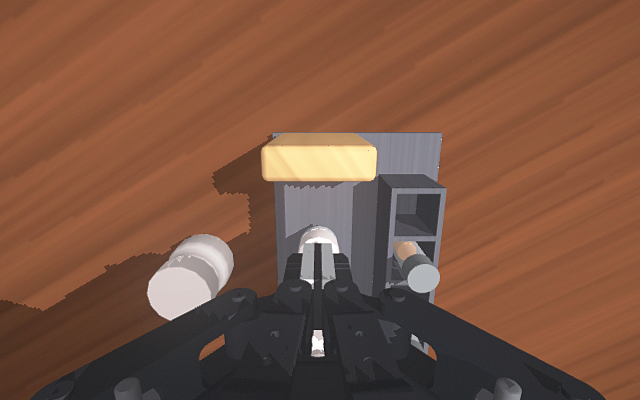

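move_arm(
  motion=[
    [0,[0,0,-8],[0,0,0]],
    [0,[0,0,-20],[0,0,0]],
    [0,[-10,0,-21],[0,0,0]],
    [0,[-25,0,-21],[0,0,0]],
    [0,[-35,0.5,-21],[0,0,0]],
    [0,[-35,0.5,-21],[0,0,0]],
    [0,[-35,0.5,-15],[0,0,0]],
    [0,[-35,0.5,-10],[0,0,0]],
    [0,[-35,0.5,-6],[0,0,0]],
    [0,[-35,0.5,-3],[0,0,0]],
    [0,[-35,0.5,-1],[0,0,0]],
    [0,[-35,0.5,-0.5],[0,0,0]],
  ],
)

```text
time_s: 6.6
tool_pos: [0.5147, 0.0723, 0.0859]
orientation: [[-0.863, 0.506, -0.002], [0.506, 0.863, 0.001], [0.002, 0.0, -1.0]]
wrist_force: [-6.4, -0.3, 16.0]
finger_gap: -0.0001
```

```bash
python3 look.py 5
```

```text
6.7 [0.5147 0.0722 0.086 ] [-6.11  0.3  13.68] [-0.863  0.506  0.002]
1 [35.   0.7  0.1]
2 [-0.9  0.7 -0. ]
3 [-36.8   0.7  -0.1]
4 [-72.6   0.7  -0.2]
5 [-108.5    0.7   -0.2]
```

View pics/w5.png

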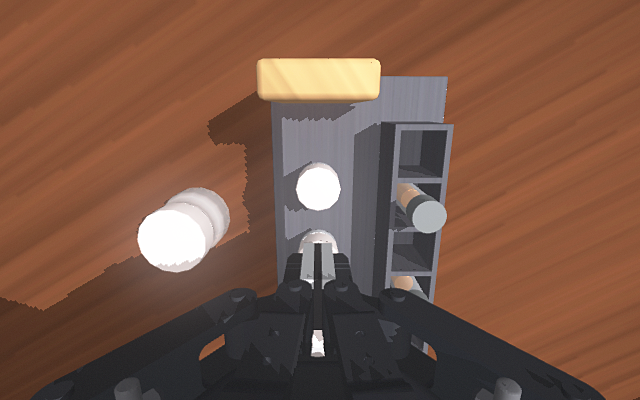

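View pics/s5.png

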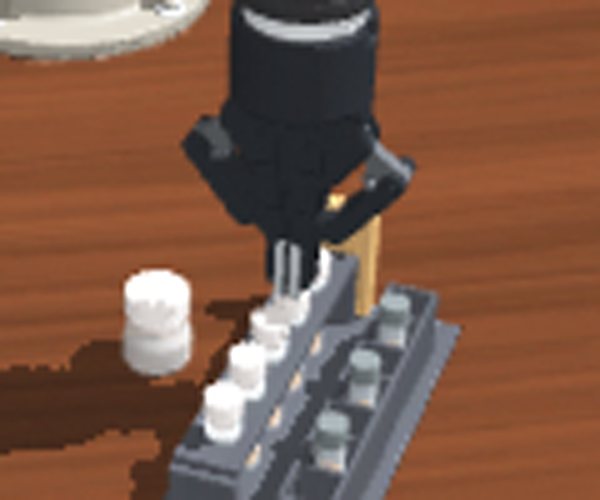

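move_arm(
  motion=[
    [0,[0,0,-8],[0,0,0]],
    [0,[0,0,-20],[0,0,0]],
    [0,[-10,0,-21],[0,0,0]],
    [0,[-25,0,-21],[0,0,0]],
    [0,[-37,0.5,-21],[0,0,0]],
    [0,[-37,0.5,-21],[0,0,0]],
    [0,[-37,0.5,-15],[0,0,0]],
    [0,[-37,0.5,-10],[0,0,0]],
    [0,[-37,0.5,-6],[0,0,0]],
    [0,[-37,0.5,-3],[0,0,0]],
    [0,[-37,0.5,-1],[0,0,0]],
    [0,[-37,0.5,0],[0,0,0]],
  ],
)

```text
time_s: 8.2
tool_pos: [0.5469, 0.054, 0.086]
orientation: [[-0.863, 0.506, -0.002], [0.506, 0.863, 0.001], [0.002, 0.0, -1.0]]
wrist_force: [-6.9, 0.7, 17.0]
finger_gap: -0.0
```

```bash
python3 look.py 6
```

```text
8.3 [0.5469 0.054  0.086 ] [-5.8   0.85 12.32] [-0.863  0.506  0.002]
1 [72.   0.1  0.1]
2 [36.1  0.1  0.1]
3 [0.3 0.2 0. ]
4 [-35.6   0.2  -0.1]
5 [-71.5   0.2  -0.1]
```

View pics/w6.png

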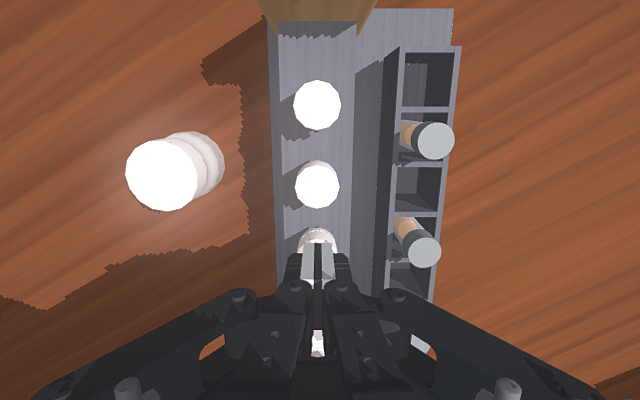

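Caps 1 and 2 (rows 104 and 185, column 317) sit flush; the tip is on cap 3 in line with the row. On to cap 4.

move_arm(
  motion=[
    [0,[0,0,-8],[0,0,0]],
    [0,[0,0,-20],[0,0,0]],
    [0,[-10,0,-21],[0,0,0]],
    [0,[-25,0,-21],[0,0,0]],
    [0,[-36,0,-21],[0,0,0]],
    [0,[-36,0,-21],[0,0,0]],
    [0,[-36,0,-15],[0,0,0]],
    [0,[-36,0,-10],[0,0,0]],
    [0,[-36,0,-6],[0,0,0]],
    [0,[-36,0,-3],[0,0,0]],
    [0,[-36,0,-1],[0,0,0]],
    [0,[-36,0,0],[0,0,0]],
  ],
)

```text
time_s: 9.8
tool_pos: [0.578, 0.0358, 0.086]
orientation: [[-0.863, 0.506, -0.002], [0.506, 0.863, 0.001], [0.002, 0.0, -1.0]]
wrist_force: [-7.4, 0.7, 16.9]
finger_gap: 0.0
```

```bash
python3 look.py 7
```

```text
9.9 [0.578  0.0358 0.086 ] [-4.78  0.31 11.41] [-0.863  0.506  0.002]
1 [1.08e+02 1.00e-01 2.00e-01]
2 [72.1  0.1  0.1]
3 [36.2  0.1  0.1]
4 [0.3 0.1 0. ]
5 [-35.5   0.1  -0.1]
```

View pics/w7.png

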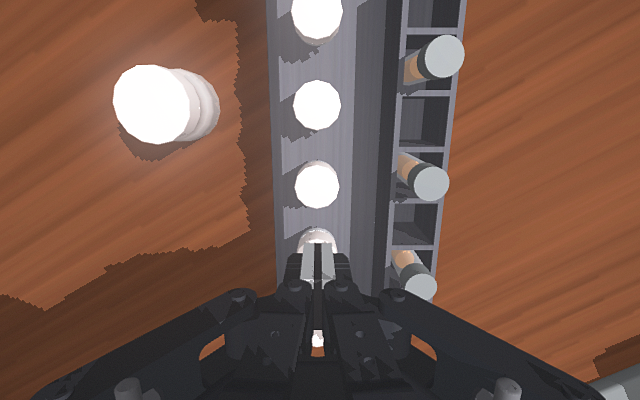

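Caps 1–3 are flush (column 317, rows 15, 104 and 184), with the tip on cap 4. The jar and tubes haven't moved. On to cap 5.

move_arm(
  motion=[
    [0,[0,0,-8],[0,0,0]],
    [0,[0,0,-20],[0,0,0]],
    [0,[-10,0,-21],[0,0,0]],
    [0,[-25,0,-21],[0,0,0]],
    [0,[-36,0,-21],[0,0,0]],
    [0,[-36,0,-21],[0,0,0]],
    [0,[-36,0,-15],[0,0,0]],
    [0,[-36,0,-10],[0,0,0]],
    [0,[-36,0,-6],[0,0,0]],
    [0,[-36,0,-3],[0,0,0]],
    [0,[-36,0,-1],[0,0,0]],
    [0,[-36,0,0],[0,0,0]],
  ],
)

```text
time_s: 11.4
tool_pos: [0.6091, 0.0176, 0.086]
orientation: [[-0.863, 0.506, -0.001], [0.506, 0.863, 0.001], [0.002, 0.0, -1.0]]
wrist_force: [-5.8, 1.4, 15.0]
finger_gap: -0.0002
```

```bash
python3 look.py 8
```

```text
11.5 [0.6091 0.0176 0.086 ] [-5.49  1.03 10.87] [-0.863  0.506  0.002]
1 [1.44e+02 1.00e-01 3.00e-01]
2 [1.081e+02 1.000e-01 2.000e-01]
3 [72.2  0.1  0.1]
4 [36.4  0.1  0.1]
5 [0.5 0.1 0. ]
```

move_arm(
  motion=[
    [0,[0,0,-8],[0,0,0]],
    [0,[0,0,-20],[0,0,0]],
    [0,[0,0,-45],[0,0,0]],
    [0,[0,0,-85],[0,0,0]],
    [0,[-40,0,-130],[0,0,0]],
    [0,[-90,0,-160],[0,0,0]],
    [0,[-110,0,-170],[0,0,0]],
    [0,[-110,0,-170],[0,0,0]],
    [0,[-110,0,-170],[0,0,0]],
  ],
)

```text
time_s: 12.62
tool_pos: [0.7035, -0.0376, 0.254]
orientation: [[-0.863, 0.506, -0.002], [0.506, 0.863, 0.001], [0.002, -0.0, -1.0]]
wrist_force: [0.5, 1.0, -0.8]
finger_gap: 0.0001
```

```bash
python3 look.py 9
```

```text
12.725 [ 0.7034 -0.0372  0.254 ] [-0.03  0.11 -0.36] [-0.863  0.505  0.002]
1 [ 2.53e+02 -1.00e-01  5.00e-01]
2 [ 2.172e+02 -2.000e-01  5.000e-01]
3 [181.3  -0.2   0.4]
4 [145.4  -0.2   0.3]
5 [109.5  -0.2   0.2]
```

View pics/w9.png

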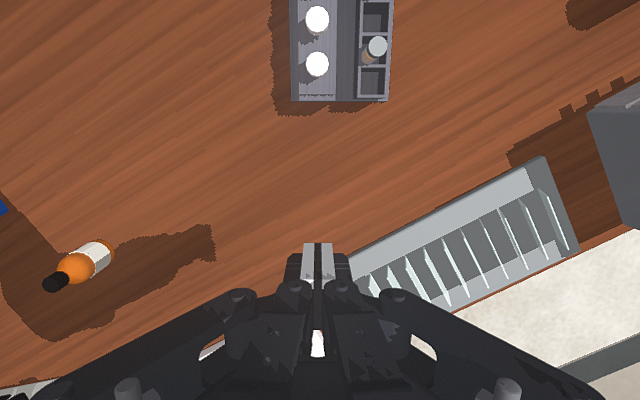

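View pics/s9.png

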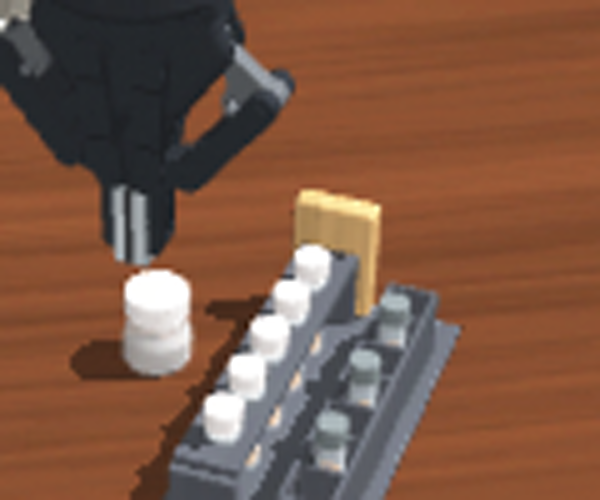

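```bash
python3 -c "
from rig import arm
print(arm.hand_in())"
```

```text
the job is handed in; nothing more can be done
None
```

I pressed all five caps home in order, from the wooden bar to the far end, using the closed fingertips. The job was handed in after about 12.7 s of robot time.

- **Presses:** each one ended on the firm stop with the tool at 0.086 m, which puts the fingertip at about 0.072 m, the stated home height. The vertical force at the stops was 15–22 N.
- **Path:** between caps the fingertip stayed over the row at about 92 mm above the bench, roughly 2 cm above the pressed caps.
- **Last checks:** the final scene picture shows all five caps equally low, with the jar and the three loose tubes where they started. The arm was clear of everything and the wrist force was near zero.
- **Odd reading:** on cap 1 the first descent stopped about 1 mm above the stop and showed almost no force. I pushed another 3 mm in the command and it reached the stop, which gave the 22 N peak.
- **Not measured:** I judged the caps' final depth from the tool height, the forces and the pictures. I did not re-check the roll, core, dropper or slide box individually, but the arm never went low near them.

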